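# Hang the slotted slip plate on the dispatch stand's headed pin

### The job

Take the aluminium slip plate with the open side slot (not the one with the closed hole) out of its wooden rack and hang it on the dispatch stand: slide its slot sideways over the headed pin, between the pin's head and the post, and lower it until the pin sits right up in the notch at the slot's inner end and carries it, and only then let go, so that it hangs plumb. The pin's height is set differently each day and is not measured, so feel for it gently and never press hard on the stand. Leave the other plate in its rack and everything else on the bench where it is.

Things in the scene. Friction and masses are not known exactly. Their poses are not given: they have to be found in the camera images.
- slot_plate: Aluminium plate 8 mm thick, 210 mm high, 0.18 to 0.35 kg, upright in a rack's groove. Origin: centre of its bottom edge; z up, x through the thickness, y along the width towards the slot's open side. Lower part with paper slips: y -42 to 42, z 0 to 60 mm; left side y -42 to -7, z 60 to 145; lower jaw y -7 to 24, z 60 to 95; upper jaw y 7 to 50, z 108 to 145; neck 40 mm wide above.
- plate_grip (a point): Centre of the slotted plate's black rubber grip, the place to take hold: y 0, z 193 mm in the plate's frame. The grip is 16 mm thick (x), 40 mm wide (y), z 175 to 210. Axes as the plate's.
- mouth (a point): Middle of the slot's tall mouth: y 37, z 84 mm in the plate's frame; there, outside the lower jaw (y 24 to 50), it is free from z 60 to 108. Inward the slot is 13 mm high (z 95 to 108) and runs to a wall at y -7; above its inner end, y -7 to 7, a notch rises to z 120. Axes as the plate's.
- seat (a point): Point of the slotted plate where the pin's centre line lies when fully seated at the top of the notch: y 0, z 115 mm in the plate's frame, mid thickness. Axes as the plate's.
- hole_plate: The other plate, of the same size, metal and grip, but with a closed 16 mm square hole instead of an open slot; stands in the other rack; leave it there. Origin: centre of its bottom edge.
- stand: Fixed steel stand, base 12 mm thick; post x -45 to -19, y -15 to 15 mm, 185 mm high. Origin: on the table below the middle of the pin's free length; z up; the level pin points along +x above y 0. Its centre is 136 to 164 mm high, different each time and not measured, clamped and rigid.
- pin_column (a point): Point 150 mm above the stand's origin, the middle of the pin's possible heights (not the pin itself). Axes as the stand's. The pin is 10 mm thick, its free length 14 mm (x -7 to 7) lies between its carriage (face at x -7, 40 mm wide, 15 mm up and down from the pin) and its head (26 mm across, x 7 to 12). The plate comes on along y, from either side, its x along the pin.
- rack_a: Fixed plywood rack 60 x 120 mm with a base 12 mm thick and a 10 mm wide groove along its y, 30 mm deep, floor 12 mm above the table. Origin: centre of its underside. It holds one of the two plates.
- rack_b: The same kind of rack, holding the other plate.
- parcel_a: loose closed carton 100 x 140 x 70 mm with brown tape and white label; bystander, origin at the centre of its underside
- parcel_b: loose closed carton 120 x 90 x 90 mm; bystander, origin at the centre of its underside
- tape_roll: loose roll of brown parcel tape lying flat, 90 mm across, 48 mm high; bystander, origin at the centre of its underside
- cup: loose white mug, 76 mm across, 85 mm high; bystander, origin at the centre of its underside
- stapler: loose stapler 130 x 30 x 41 mm; bystander, origin at the centre of its underside

How it is judged (in metres and radians):
On the way, in this order (a step that is already met when the one before it is completed fails the run):
1. the slotted plate is lifted out of its rack in the gripper (height (world z) of slot_plate above 0.05 m and contact force between slot_plate and the fingers above 1 N), for 0.1 s.
2. still held, the plate is on the pin at the slot's inner end and touches it (x of seat in the frame of stand between -0.007 and 0.007 m and y of seat in the frame of stand between -0.005 and 0.005 m and height (world z) of seat between 0.126 and 0.178 m and contact force between slot_plate and the fingers above 1 N and contact force between slot_plate and stand above 0.5 N), for 0.1 s.
At the end, for the whole second after the job is handed in: The slotted plate hangs at rest on the stand's pin, released: its seat point is within 5 mm of the pin sideways and 7 mm of the middle of the pin along it, at pin height (130 to 171 mm), the plate within 0.12 rad of plumb and carried by the stand (x of seat in the frame of stand between -0.007 and 0.007 m and y of seat in the frame of stand between -0.005 and 0.005 m and height (world z) of seat between 0.13 and 0.171 m and angle between slot_plate's own z axis and vertical below 0.12 rad and contact force between slot_plate and stand above 0.8 N and linear speed of slot_plate below 0.03 m/s and angular speed of slot_plate below 0.3 rad/s); the robot touches nothing.
It fails at once if the plate is pressed on the stand with more than 20 N (contact force between slot_plate and stand above 20 N).
It fails at once if the robot presses on the stand with more than 20 N (contact force between any of the arm, the fingers and stand above 20 N).
It fails at once if the other plate is moved by more than 25 mm (distance of hole_plate from where it was at the start of the episode above 0.025 m).
It fails at once if another thing on the bench is moved by more than 30 mm (distance of any of parcel_a, parcel_b, tape_roll, cup, stapler from where it was at the start of the episode above 0.03 m).
It also fails if it takes over 54 s, if anything falls off the work surface, if the arm or the gripper's body presses on something with over 40 N, if the wrist force passes 120 N, or if a joint passes its speed limit or range.

### The arm

A 6-joint arm with a two-finger parallel gripper is mounted at the origin on the work surface. World frame = base frame: x ahead of the robot, y to its left, z up, the work surface at z = 0. Lengths are in m, angles in degrees, forces in N, time in s.
With the tool pointing down it reaches from about 0.35 to 0.875 m from the base axis. Payload 4.2 kg.
Tool frame: the origin (TCP) lies on the front face of the gripper's body, between the roots of the fingers; the fingertips stand 70 mm ahead of it and the grasp point (between the pads) lies 51 mm ahead of it; z points along the fingers, y is the line along which they close (so a half turn about z gives the same grasp; the last joint's range is limited). The gripper opens to 87 mm and grips with 3 to 60 N. Pads are 19 mm wide; open, the fingers measure 117 mm over their backs; the gripper's body (75 mm by 190 mm) begins 51 mm behind the grasp point.
Start: joints at [79.618, 22.042, 0.453, 0, -68.411, -14.817], TCP at [0.266, 0.566, 0.292] pointing down, gripper open.
Joint ranges: [-179.83, 179.83], [-69.29, 118.12], [-61.27, 80.66], [-181.25, 117.63], [-171.15, -9.14], [-177.46, 177.46]. Speed limits (degrees/s): [159.86, 159.86, 180, 180, 180, 180].

### API

Orientations are given as a 3x3 rotation matrix whose columns are the frame's x, y, z axes.
In Python, from station import r gives the robot as it stands.
- The arm moves only by the shell command python3 -m pendant 'ROWS' [OPENING]. ROWS is JSON, a list of rows, each a list of 2 entries, a list of its own where there are three numbers: the shift along the tool's x, y, z in mm, then the turn, a rotation vector about the tool's x, y, z in rad. A call has 1 to 10 rows; each row is the pose to reach, as a shift and turn from the pose commanded when the call began, along the tool's axes at that moment; what a row does not reach only later rows make up. A row lasts 1/10 s, in which the tool goes at most 50 mm and 8.59 degrees, less where a joint would pass 70% of its speed; a pose out of reach is approached as far as the arm can. A call with a gripper value outside its range is refused whole. OPENING is the opening, from 0 (shut) to 1 (fully open), set as the call begins (- or left out, the last holds). The fingers move at their own pace and stop on an object; the grip force is fixed at half the most. Time passes only in rows, so rows that repeat a pose let the fingers close. It gives the time, the measured TCP pose, the force, the opening and the grip force at its end, in the units of the state.
- r.sense(): the state, without advancing time (a new reading comes with each control period).
- r.capture(name): name is "scene" or "top" or "wrist"; returns a dict with "frame" (480x640x3 uint8, red, green, blue), "vertical_fov" (degrees; the focal length in pixels is half the picture's height over the tangent of half this angle, whatever the lens; pixels are square), "cx", "cy" (the principal point, pixels), "rvec" (rotation vector, rad) and "tvec" (3), from world to camera coordinates, as OpenCV has them. Camera axes: x right, y down, z forward; pixel columns grow to the right and rows downward; lengths in m; the calibration is good to about 2 mm. A picture is of the moment at which its call begins. There is no depth.
- r.finish_job(): hands the job in; it is judged then, once.
The state is a dict: "time_s": time; "joints": joint angles; "joint_velocities": joint speeds; "effort": joint torques, N m; "tcp_pos": TCP position; "ee_rot": TCP orientation; "wrist_force": force on the tool from outside, world axes, zero at the start; "moment": the same for the moment, N m; "gripper_width": opening from 0.0 (shut) to 1.0 (fully open); "gripper_force": force on a finger pad.
Only numpy, scipy, OpenCV 4.12 (cv2) and the standard library are available. Lean on these libraries where they do the work, as an engineer would, in place of code of your own. Each camera call takes 0.05 s, during which the arm holds its last target. There are 200 camera calls.

## Working session

There is one attempt and no reset: what is moved stays moved. The work goes in short steps, Python scripts to look and compute and a shell command to move; the robot and the scene stay as the last step left them, time stands still between calls to the robot, and variables do not carry over. Pictures are saved under pics/ and viewed, at most 12 in all, crops included, and the job is handed in when it is done.

```bash
mkdir -p pics; cat > h.py <<'E'
import numpy as np, cv2
from station import r
def cap(n,save=None):
    c=r.capture(n)
    if save: cv2.imwrite('pics/'+save,c['frame'][:,:,::-1])
    return c
def K(c):
    f=240/np.tan(np.radians(c['vertical_fov']/2)); return np.array([[f,0,c['cx']],[0,f,c['cy']],[0,0,1]])
def ray(c,px):
    R=cv2.Rodrigues(np.array(c['rvec'],float))[0]; t=np.array(c['tvec'],float).ravel()
    d=np.linalg.inv(K(c))@np.array([px[0],px[1],1.]); return -R.T@t, R.T@d
def plane(c,px,z):
    o,d=ray(c,px); return o+d*(z-o[2])/d[2]
def proj(c,P):
    return cv2.projectPoints(np.array(P,float).reshape(-1,3),np.array(c['rvec'],float),np.array(c['tvec'],float),K(c),None)[0].reshape(-1,2)
def tri(c1,p1,c2,p2):
    o,d=ray(c1,p1);q,e=ray(c2,p2); s=np.linalg.lstsq(np.c_[d,-e],q-o,rcond=None)[0]
    a,b=o+s[0]*d,q+s[1]*e; return (a+b)/2,np.linalg.norm(a-b)
E
python3 - <<'E'
from h import *
import pickle
np.set_printoptions(precision=4,suppress=True)
cs={n:cap(n,n+'0.png') for n in('scene','top','wrist')}
pickle.dump(cs,open('c0.pkl','wb'))
for n,c in cs.items(): print(n,c['vertical_fov'],c['cx'],c['cy'],ray(c,(320,240)))
print(r.sense())
E
```

```text
scene 47.234534040347185 318.2519275548331 243.29742066695937 (array([1.3712, 0.7874, 0.873 ]), array([-0.5909, -0.6041, -0.5348]))
top 55.527835417083736 314.7174780389331 234.1477509283592 (array([ 0.3921, -0.0026,  1.127 ]), array([ 0.1854, -0.0292, -0.9824]))
wrist 59.991042703222824 318.83714562949416 238.0025007978603 (array([0.3329, 0.5344, 0.384 ]), array([-0.2467,  0.1102, -0.9628]))
{'time_s': 0.15, 'joints': array([ 79.619 ,  22.0798,   0.3976,  -0.0213, -68.4116, -14.8171]), 'joint_velocities': array([ 0.0537, -0.1057,  0.1037,  0.0744, -0.023 ,  0.0576]), 'effort': array([ -0.0005, -39.1054,  18.7586,   4.2223,   0.0123,  -0.0001]), 'tcp_pos': array([0.2659, 0.5652, 0.2914]), 'ee_rot': array([[ 0.9048, -0.4259, -0.0006],
       [-0.4259, -0.9048, -0.0015],
       [ 0.0001,  0.0017, -1.    ]]), 'wrist_force': array([ 0.6585, -0.2417,  0.0963]), 'moment': array([ 0.0185, -0.019 ,  0.019 ]), 'gripper_force': 0.0, 'gripper_width': 1.0003843148449834}
```

View pics/top0.png

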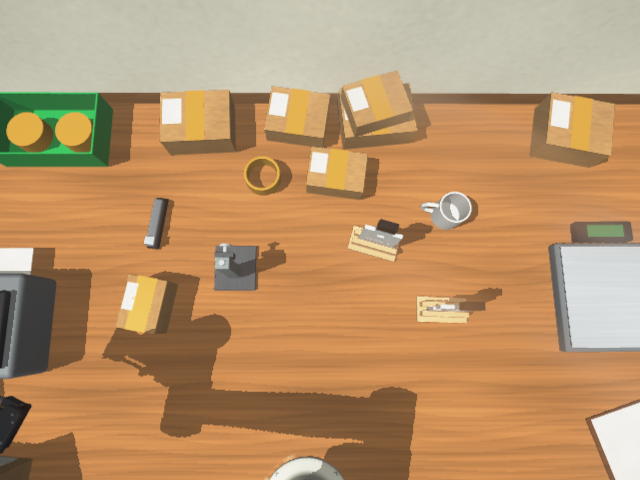

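View pics/scene0.png

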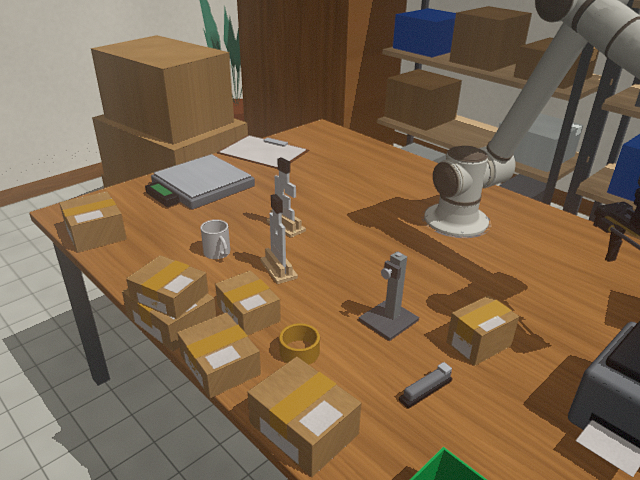

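The top view shows racks at about (375,240) and (443,310) and the stand at (235,268). I'll zoom in to tell the plates apart.

```bash
python3 - <<'E'
from h import *
import pickle
cs=pickle.load(open('c0.pkl','rb'))
s=cs['scene']['frame'];t=cs['top']['frame']
z=lambda a,w,h:cv2.resize(a,(w,h),interpolation=cv2.INTER_CUBIC)
a=z(s[150:290,250:320],300,600)
col=np.vstack([z(t[210:270,335:415],400,300),z(t[285:335,405:490-5],400,300)*1])
col=cv2.resize(np.vstack([z(t[210:270,335:415],400,300),z(t[280:340,410:490],400,300)]),(400,600))
cv2.imwrite('pics/z.png',np.hstack([a,col,z(t[235:295,210:220],100,600)])[:,:,::-1])
E
```

```text
(no output)
```

View pics/z.png

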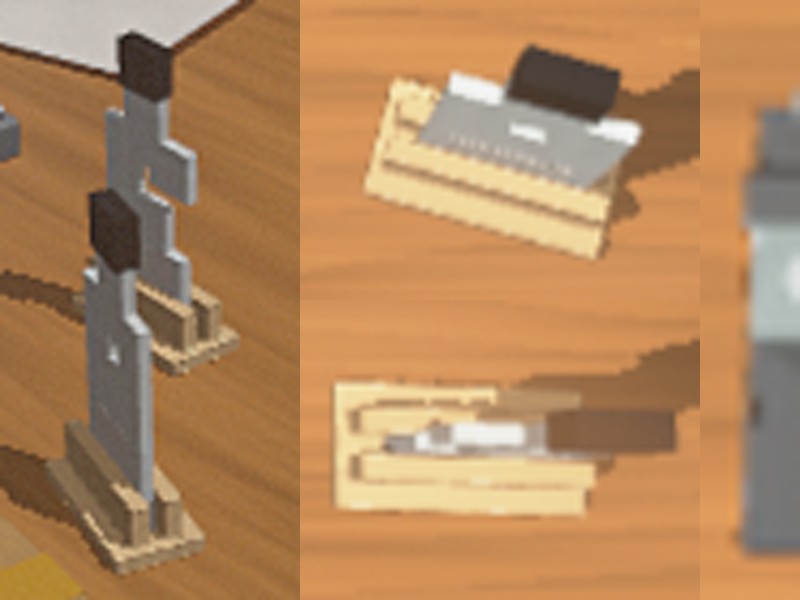

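The open-slot plate is in the rack nearer the robot (top view px ≈443,310), with its opening towards +y. Next I'll measure the stand.

```bash
python3 - <<'E'
from h import *
import pickle
np.set_printoptions(precision=4,suppress=True)
cs=pickle.load(open('c0.pkl','rb'))
s=cs['scene'];t=cs['top']
z=lambda a,w,h:cv2.resize(a,(w,h),interpolation=cv2.INTER_CUBIC)
cv2.imwrite('pics/st.png',np.hstack([z(s['frame'][240:340,350:425],390,520),z(t['frame'][238:298,205:265-15],390,520)])[:,:,::-1])
# base of stand: dark pixels, top view, plane z=.012
f=t['frame'].astype(int)
def box(mask,z,x0,x1,y0,y1):
    m=np.zeros(mask.shape,np.uint8);m[y0:y1,x0:x1]=mask[y0:y1,x0:x1]
    c=max(cv2.findContours(m,0,1)[0],key=cv2.contourArea)
    P=np.array([plane(t,p[0],z)[:2] for p in c]).astype(np.float32)*1000
    return cv2.minAreaRect(P),cv2.boxPoints(cv2.minAreaRect(P))
dark=((f.max(2)-f.min(2)<40)&(f.max(2)<130)).astype(np.uint8)
print(box(dark,.012,205,258,240,298))
# racks: pale yellow
hsv=cv2.cvtColor(t['frame'],cv2.COLOR_RGB2HSV)
yel=((f[:,:,1]>165)&(f[:,:,0]>200)&(f[:,:,2]<200)).astype(np.uint8)
for b in((340,410,215,270),(410,475,290,330)):
    print(box(yel,.03,*b))
# grips: black
blk=(f.max(2)<75).astype(np.uint8)
for n,c,b in(('top',t,(450,495,290,325)),('scene',s,(270,295,150,180))):
    g=(c['frame'].max(2)<70).astype(np.uint8);m=np.zeros_like(g);m[b[2]:b[3],b[0]:b[1]]=g[b[2]:b[3],b[0]:b[1]]
    k=max(cv2.findContours(m,0,1)[0],key=cv2.contourArea);M=cv2.moments(k);print(n,cv2.boundingRect(k),M['m10']/M['m00'],M['m01']/M['m00'])
E
```

```text
(((536.3467407226562, 173.34674072265625), (100.87512969970703, 108.50509643554688), 89.70401763916016), array([[481.8344, 123.1901],
       [590.338 , 122.6296],
       [590.8591, 223.5034],
       [482.3555, 224.0639]], dtype=float32))
(((591.445068359375, -165.62583923339844), (117.59477233886719, 60.35664749145508), 73.57933044433594), array([[ 545.8764, -213.494 ],
       [ 603.7712, -230.556 ],
       [ 637.0137, -117.7577],
       [ 579.119 , -100.6956]], dtype=float32))
(((429.61761474609375, -326.22064208984375), (122.06071472167969, 60.016170501708984), 86.9873275756836), array([[ 396.4435, -385.5895],
       [ 456.3767, -388.7438],
       [ 462.7918, -266.8517],
       [ 402.8586, -263.6975]], dtype=float32))Traceback (most recent call last):
  File "<stdin>", line 26, in <module>
ValueError: max() iterable argument is empty
```

View pics/st.png

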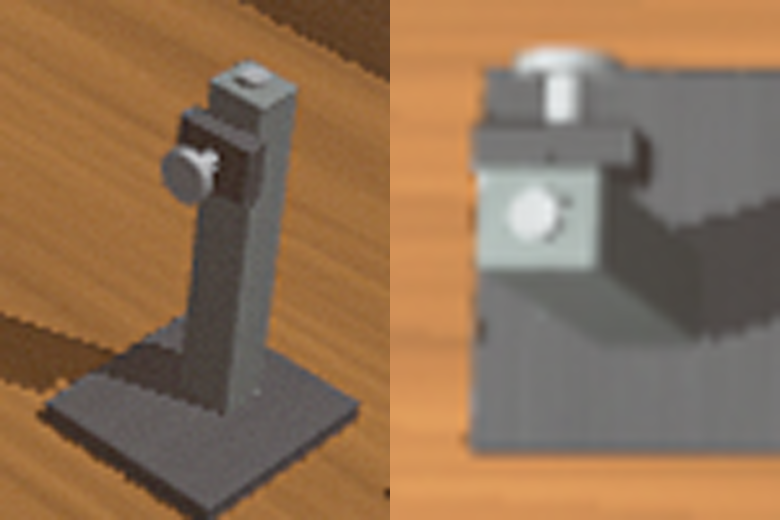

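Pin head is at about (386,273) in scene and (225.5,245) in top; it points along world +x. Post top centre is at about (222,263) in top.

```bash
python3 - <<'E'
from h import *
import pickle
np.set_printoptions(precision=4,suppress=True)
cs=pickle.load(open('c0.pkl','rb'))
s=cs['scene'];t=cs['top']
pc=plane(t,(222.1,263.3),.185);print('post',pc,'origin',pc+[.032,0,0])
print('post edges',[plane(t,(205+(u-390)/8.67,238+v/8.67),.185)[:2] for u,v in((478,168),(600,168),(597,268),(478,268))])
print('head',tri(t,(225.5,245.2),s,(386,273.3)))
print('pin at150',plane(t,(224.8,249.2),.15))
pk=[]
for n,c,b in(('top',t,(455,495,298,320)),('scene',s,(272,295,152,180))):
    f=c['frame'].astype(int); g=((f.max(2)<(110 if n=='top' else 80))&((f[:,:,0]-f[:,:,2])<60)).astype(np.uint8);m=np.zeros_like(g);m[b[2]:b[3],b[0]:b[1]]=g[b[2]:b[3],b[0]:b[1]]
    k=max(cv2.findContours(m,0,1)[0],key=cv2.contourArea);M=cv2.moments(k);pk.append((M['m10']/M['m00'],M['m01']/M['m00']));print(n,cv2.boundingRect(k),cv2.contourArea(k),pk[-1])
print('grip',tri(t,pk[0],s,pk[1]))
print(proj(t,[.4296,-.326,.205]),proj(s,[.4296,-.326,.205]))
E
```

```text
post [0.5214 0.173  0.185 ] origin [0.5534 0.173  0.185 ]
post edges [array([0.5338, 0.1878]), array([0.5337, 0.1586]), array([0.5096, 0.1586]), array([0.5097, 0.1869])]
head (array([0.5641, 0.174 , 0.1537]), np.float64(0.0031111924994451775))
pin at150 [0.5569 0.1747 0.15  ]Traceback (most recent call last):
  File "<stdin>", line 13, in <module>
ValueError: max() iterable argument is empty
```

```bash
python3 -m pendant '[[[15,15,-15],[0,0,0.1]],[[50,50,-30],[0,0,0.23]],[[86,85,-45],[0,0,0.36]],[[122,120,-60],[0,0,0.49]],[[158,155,-75],[0,0,0.62]],[[194,190,-90],[0,0,0.75]],[[230,226,-105],[0,0,0.88]],[[266,262,-120],[0,0,1.01]],[[302,298,-129],[0,0,1.1]],[[338,334,-129],[0,0,1.183]]]'; python3 -c "
from station import r
print(r.sense())"
```

```text
time_s: 1.15
tcp_pos: [0.4233, 0.1361, 0.4216]
ee_rot: [[-0.055, -0.999, 0.003], [-0.999, 0.055, 0.002], [-0.002, -0.002, -1.0]]
wrist_force: [0.9, 0.6, 0.1]
gripper_width: 1.002
gripper_force: 0.0
{'time_s': 1.15, 'joints': array([ 3.88995534e+01, -2.27032385e-01, -9.38885486e+00,  1.52918075e-02,
       -8.06639119e+01, -4.20364232e+01]), 'joint_velocities': array([-63.91902986,  -0.66416582,   1.11797491,  -0.46064632,
        -3.05549566,  16.45617122]), 'effort': array([  4.59166467, -21.33900583,  19.56299901,   4.3978326 ,
        -0.17907588,  -0.24489085]), 'tcp_pos': array([0.42328758, 0.13613147, 0.42161634]), 'ee_rot': array([[-0.0546762 , -0.99850093,  0.00253243],
       [-0.99850244,  0.0546806 ,  0.00170498],
       [-0.0018409 , -0.00243541, -0.99999534]]), 'wrist_force': array([0.945387  , 0.63487183, 0.09068226]), 'moment': array([ 0.1925017 , -0.2057297 ,  0.01045079]), 'gripper_force': 0.0, 'gripper_width': 1.0020654459725316}
```

```bash
python3 -m pendant '[[[48,0,0],[0,0,0]],[[96,0,0],[0,0,0]],[[144,0,0],[0,0,0]],[[192,0,0],[0,0,0]],[[240,0,0],[0,0,0]],[[288,0,0],[0,0,0]],[[336,0,0],[0,0,0]],[[384,0,0],[0,0,0]],[[415,0,0],[0,0,0]],[[415,0,0],[0,0,0]]]'; python3 - <<'E'
from h import *
import pickle
c=cap('wrist','w1.png');s=cap('scene');t=cap('top')
pickle.dump((c,s,t,r.sense()),open('c1.pkl','wb'));print(r.sense()['tcp_pos'],ray(c,(320,240)))
E
```

```text
time_s: 2.15
tcp_pos: [0.4009, -0.2794, 0.419]
ee_rot: [[-0.057, -0.998, -0.002], [-0.998, 0.057, 0.0], [-0.0, 0.002, -1.0]]
wrist_force: [0.3, 0.0, -0.5]
gripper_width: 1.001
gripper_force: 0.0
[ 0.40126188 -0.27627384  0.41984876] (array([ 0.39791679, -0.35205831,  0.51169072]), array([ 0.011036  ,  0.27029261, -0.96273102]))
```

View pics/w1.png

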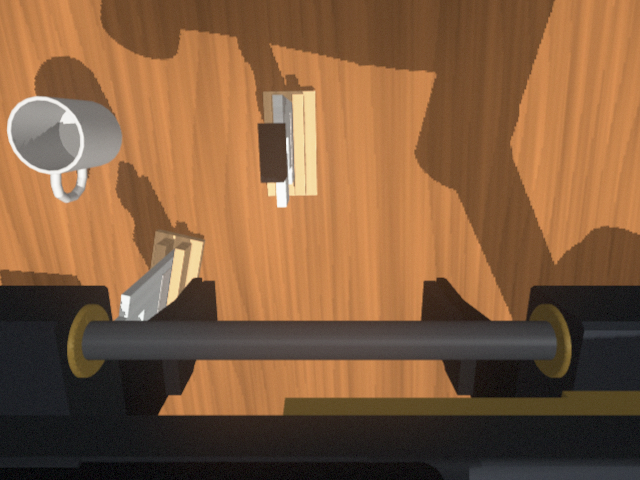

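The wrist view shows the slot plate's black grip at (259–287, 123–182), with the slot open towards the gripper (+y).

```bash
python3 - <<'E'
from h import *
import pickle
np.set_printoptions(precision=4,suppress=True)
c,s,t,st=pickle.load(open('c1.pkl','rb'))
f=c['frame'].astype(int)
g=((f.max(2)<75)).astype(np.uint8);m=np.zeros_like(g);m[110:195,245:300]=g[110:195,245:300]
k=max(cv2.findContours(m,0,1)[0],key=cv2.contourArea)
print(cv2.boundingRect(k),cv2.contourArea(k),c['frame'][150,272],c['frame'][176,272])
P=np.array([plane(c,p[0],.222)[:2]*1000 for p in k],np.float32)
print(cv2.minAreaRect(P),cv2.boxPoints(cv2.minAreaRect(P)))
R,T=st['ee_rot'],st['tcp_pos']; print(R)
# rack in wrist
y=((f[:,:,1]>150)&(f[:,:,0]>190)&(f[:,:,2]<200)).astype(np.uint8);m=np.zeros_like(y);m[85:200,262:320]=y[85:200,262:320]
k=max(cv2.findContours(m,0,1)[0],key=cv2.contourArea)
P=np.array([plane(c,p[0],.042)[:2]*1000 for p in k],np.float32);print('rack',cv2.minAreaRect(P))
E
```

```text
(259, 128, 5, 6) 2.0 [80 61 46] [80 60 47]
((436.6612243652344, -349.6025695800781), (4.1350884437561035, 1.231584906578064), 62.4802131652832) [[ 435.1598 -351.1517]
 [ 436.252  -351.7207]
 [ 438.1627 -348.0535]
 [ 437.0704 -347.4844]]
[[-0.0523 -0.9986 -0.0006]
 [-0.9986  0.0523  0.0005]
 [-0.0005  0.0006 -1.    ]]
rack ((416.8762512207031, -330.90533447265625), (113.00403594970703, 32.85403823852539), 86.72248077392578)
```

```bash
python3 - <<'E'
from h import *
import pickle
np.set_printoptions(precision=4,suppress=True)
c,s,t,st=pickle.load(open('c1.pkl','rb'))
f=c['frame'].astype(int)
g=((f.max(2)<95)&(f[:,:,0]-f[:,:,2]<45)).astype(np.uint8);m=np.zeros_like(g);m[115:195,250:298]=g[115:195,250:298]
k=max(cv2.findContours(m,0,1)[0],key=cv2.contourArea)
print(cv2.boundingRect(k),cv2.contourArea(k))
P=np.array([plane(c,p[0],.222)[:2]*1000 for p in k],np.float32)
print(cv2.minAreaRect(P),cv2.boxPoints(cv2.minAreaRect(P)))
E
```

```text
(258, 123, 29, 59) 1410.5
((430.10321044921875, -334.5148620605469), (38.82435989379883, 17.817428588867188), 87.8095932006836) [[ 420.4591 -353.5724]
 [ 438.2635 -354.2534]
 [ 439.7473 -315.4573]
 [ 421.943  -314.7764]]
```

```bash
python3 -m pendant '[[[25,-14,20],[0,0,0]],[[50,-28,50],[0,0,0]],[[57,-32,80],[0,0,0]],[[57,-32,80],[0,0,0]],[[57,-32,80],[0,0,0]],[[57,-32,80],[0,0,0]]]'; python3 -c "
from h import *
c=cap('wrist','w2.png');print(r.sense()['tcp_pos'])
g=((c['frame'].max(2)<95)).astype(np.uint8)
print(proj(c,[[.4305,-.3345,.222],[.4225,-.3145,.222],[.4385,-.3145,.222]]))"
```

```text
time_s: 2.9
tcp_pos: [0.4311, -0.3345, 0.3427]
ee_rot: [[-0.05, -0.999, 0.004], [-0.999, 0.05, -0.002], [0.002, -0.004, -1.0]]
wrist_force: [0.2, 0.2, -0.4]
gripper_width: 1.0
gripper_force: 0.0
[ 0.43105287 -0.33454411  0.34274911]
[[322.76997354 263.15288446]
 [338.91215367 296.72243987]
 [310.05755223 298.00447292]]
```

View pics/w2.png

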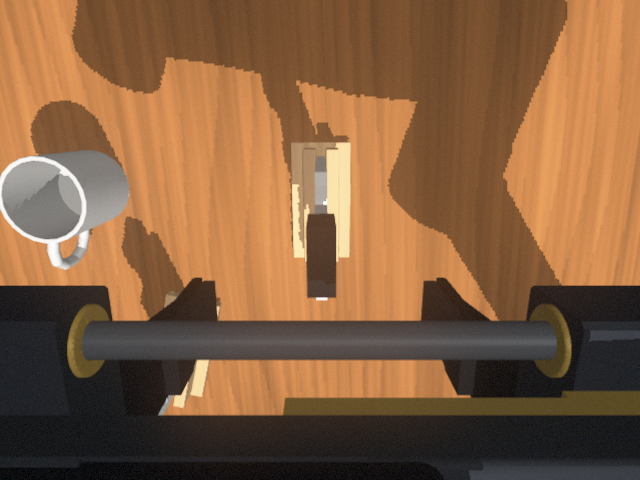

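Prediction and image agree: the grip sits at px (307–336, –297). I'll lower 84 mm and close.

```bash
python3 -m pendant '[[[0,0,25],[0,0,0]],[[0,0,55],[0,0,0]],[[0,0,78],[0,0,0]],[[0,0,84],[0,0,0]],[[0,0,84],[0,0,0]],[[0,0,84],[0,0,0]]]'; python3 -m pendant '[[[0,0,0],[0,0,0]],[[0,0,0],[0,0,0]],[[0,0,0],[0,0,0]],[[0,0,0],[0,0,0]],[[0,0,0],[0,0,0]],[[0,0,0],[0,0,0]],[[0,0,0],[0,0,0]]]' 0
```

```text
time_s: 3.55
tcp_pos: [0.4313, -0.3354, 0.2583]
ee_rot: [[-0.051, -0.999, 0.003], [-0.999, 0.051, -0.002], [0.002, -0.003, -1.0]]
wrist_force: [0.5, -0.5, -0.1]
gripper_width: 0.997
gripper_force: 0.0
time_s: 4.25
tcp_pos: [0.4304, -0.3351, 0.2561]
ee_rot: [[-0.052, -0.999, -0.0], [-0.999, 0.052, 0.0], [-0.0, 0.0, -1.0]]
wrist_force: [0.3, -0.5, 0.8]
gripper_width: 0.445
gripper_force: 0.0
```

```bash
python3 -m pendant '[[[0,0,0],[0,0,0]],[[0,0,0],[0,0,0]],[[0,0,0],[0,0,0]],[[0,0,0],[0,0,0]],[[0,0,0],[0,0,0]],[[0,0,0],[0,0,0]]]'
```

```text
time_s: 4.85
tcp_pos: [0.4304, -0.3351, 0.2561]
ee_rot: [[-0.052, -0.999, -0.0], [-0.999, 0.052, 0.0], [-0.0, 0.0, -1.0]]
wrist_force: [-0.6, -0.5, -0.2]
gripper_width: 0.183
gripper_force: 30.0
```

```bash
python3 -m pendant '[[[0,0,-10],[0,0,0]],[[0,0,-30],[0,0,0]],[[0,0,-55],[0,0,0]],[[0,0,-80],[0,0,0]],[[0,0,-95],[0,0,0]],[[0,0,-100],[0,0,0]],[[-15,0,-100],[0,0,0]],[[-40,0,-100],[0,0,0]],[[-75,0,-100],[0,0,0]],[[-110,0,-100],[0,0,0]]]' && python3 -m pendant '[[[-35,-8,0],[0,0,-0.01]],[[-70,-18,0],[0,0,-0.02]],[[-105,-32,0],[0,0,-0.03]],[[-140,-48,0],[0,0,-0.04]],[[-175,-65,0],[0,0,-0.052]],[[-210,-80,0],[0,0,-0.052]],[[-240,-93,0],[0,0,-0.052]],[[-265,-100,0],[0,0,-0.052]],[[-280,-103,0],[0,0,-0.052]],[[-280,-103,0],[0,0,-0.052]]]' && python3 -m pendant '[[[0,0,0],[0,0,0]],[[0,0,0],[0,0,0]]]'; python3 - <<'E'
from h import *
import pickle
c={n:cap(n) for n in('wrist','scene','top')};st=r.sense();print(st['tcp_pos'],st['wrist_force'])
pickle.dump((c,st),open('c2.pkl','wb'))
z=lambda a,w,h:cv2.resize(a,(w,h),interpolation=cv2.INTER_CUBIC)
cv2.imwrite('pics/v3.png',np.hstack([z(c['scene']['frame'][140:340,280:430],400,533),cv2.resize(c['top']['frame'][220:300,200:260],(400,533),interpolation=cv2.INTER_CUBIC)])[:,:,::-1])
cv2.imwrite('pics/w3.png',c['wrist']['frame'][:,:,::-1])
E
```

```text
time_s: 5.85
tcp_pos: [0.4352, -0.2235, 0.3545]
ee_rot: [[-0.053, -0.999, -0.003], [-0.999, 0.053, 0.001], [-0.001, 0.003, -1.0]]
wrist_force: [-0.1, 2.0, -2.4]
gripper_width: 0.183
gripper_force: 30.0
time_s: 6.85
tcp_pos: [0.5532, 0.0508, 0.3548]
ee_rot: [[0.002, -1.0, -0.003], [-1.0, -0.002, -0.0], [0.0, 0.003, -1.0]]
wrist_force: [-0.9, 0.1, -3.0]
gripper_width: 0.177
gripper_force: 30.0
time_s: 7.05
tcp_pos: [0.553, 0.0482, 0.3561]
ee_rot: [[-0.001, -1.0, -0.001], [-1.0, 0.001, -0.0], [0.0, 0.001, -1.0]]
wrist_force: [-0.1, -0.8, -2.7]
gripper_width: 0.182
gripper_force: 30.0
[0.55325969 0.04817573 0.35634663] [ 0.10576499 -1.01171629 -3.33819459]
```

View pics/v3.png

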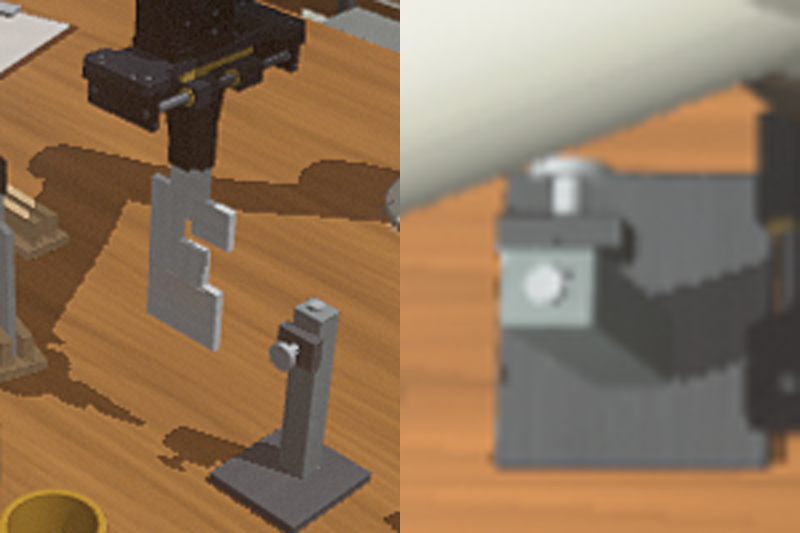

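```bash
python3 - <<'E'
from h import *
import pickle
np.set_printoptions(precision=2,suppress=True)
c,st=pickle.load(open('c2.pkl','rb'));s=c['scene'];w=c['wrist'];t=c['top']
O=st['tcp_pos']-[0,0,.2441]
pl=lambda *a:O+np.array(a)/1000
# right silhouette corners (+x face & y edge)
print('pred',proj(s,[pl(4,50,145),pl(-4,50,145),pl(4,50,108),pl(-4,50,108),pl(4,42,0),pl(-4,42,0),pl(4,-42,145),pl(4,-42,0)]))
for zz in(.14,.15,.16): print(zz,'head',proj(s,[.566,.173,zz]),'topview',proj(t,[.5655,.173,zz]), proj(t,[.554,.173,zz]))
sc=s['frame'][205:300,335:405]; wr=w['frame'][255:480,:]
z=cv2.resize(sc,(420,570),interpolation=cv2.INTER_CUBIC)
wf=cv2.resize(w['frame'],(380,285)); pad=np.zeros((285,380,3),np.uint8)
cv2.imwrite('pics/v4.png',np.hstack([z,np.vstack([wf,pad])])[:,:,::-1])
E
```

```text
pred [[365.2  219.67]
 [367.61 218.46]
 [364.18 233.76]
 [366.56 232.53]
 [358.92 270.99]
 [361.2  269.68]
 [336.01 204.9 ]
 [334.04 256.37]]
0.14 head [[383.9  278.31]] topview [[226.5  246.08]] [[226.34 251.26]]
0.15 head [[384.26 274.72]] topview [[225.71 245.28]] [[225.54 250.52]]
0.16 head [[384.63 271.1 ]] topview [[224.89 244.47]] [[224.72 249.76]]
```

View pics/v4.png

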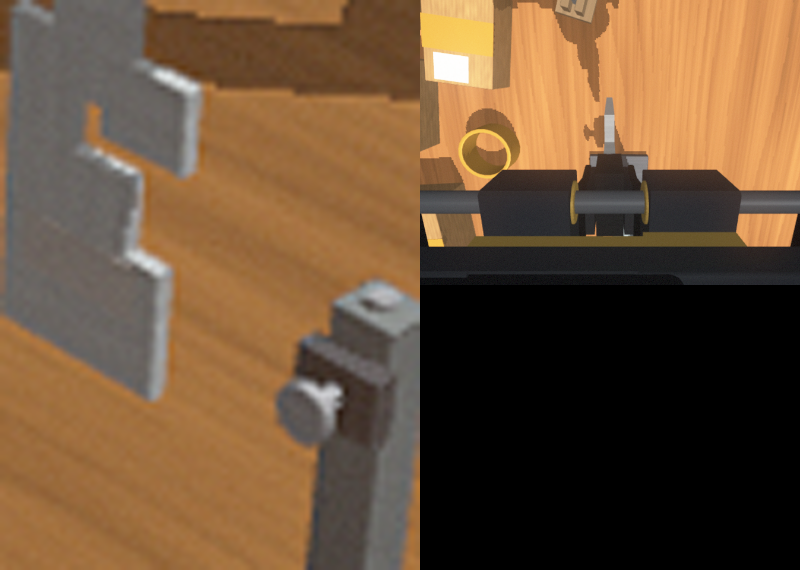

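```bash
python3 -m pendant '[[[0,0,15],[0,0,0]],[[0,0,30],[0,0,0]],[[0,0,40],[0,0,0]],[[0,0,43],[0,0,0]],[[-10,0,43],[0,0,0]],[[-20,0,43],[0,0,0]],[[-30,0,43],[0,0,0]],[[-40,0,43],[0,0,0]],[[-50,0,43],[0,0,0]],[[-50,0,43],[0,0,0]]]' && python3 -m pendant '[[[-5,0,0],[0,0,0]],[[-10,0,0],[0,0,0]],[[-15,0,0],[0,0,0]],[[-20,0,0],[0,0,0]],[[-25,0,0],[0,0,0]],[[-30,0,0],[0,0,0]],[[-34,0,0],[0,0,0]],[[-38,0,0],[0,0,0]],[[-38,0,0],[0,0,0]],[[-38,0,0],[0,0,0]]]'; python3 - <<'E'
from h import *
import pickle
s=cap('scene');st=r.sense();print(st['tcp_pos'],st['wrist_force'],st['moment'])
pickle.dump((s,st),open('c3.pkl','wb'))
cv2.imwrite('pics/v5.png',cv2.resize(s['frame'][180:300,335:425],(450,600),interpolation=cv2.INTER_CUBIC)[:,:,::-1])
E
```

```text
time_s: 8.2
tcp_pos: [0.5537, 0.1006, 0.3132]
ee_rot: [[0.002, -1.0, 0.0], [-1.0, -0.002, 0.0], [-0.0, -0.0, -1.0]]
wrist_force: [0.8, 0.6, -2.9]
gripper_width: 0.182
gripper_force: 30.0
time_s: 9.2
tcp_pos: [0.5535, 0.1371, 0.3131]
ee_rot: [[0.0, -1.0, -0.0], [-1.0, -0.0, -0.0], [0.0, 0.0, -1.0]]
wrist_force: [-0.3, -0.4, -3.0]
gripper_width: 0.181
gripper_force: 30.0
[0.5535525  0.13696284 0.31315874] [-0.65986023 -1.07338869 -2.9458919 ] [0.02921725 0.00287606 0.02743821]
```

View pics/v5.png

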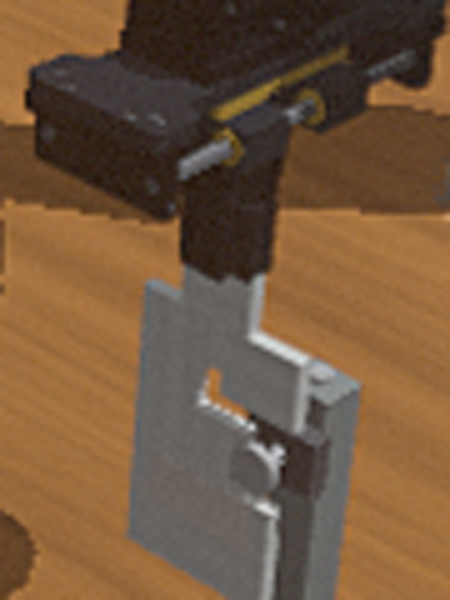

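The pin is in the mouth, the head at about (252,470) in the crop, with no contact. Next I'll feel downward.

```bash
python3 -m pendant '[[[0,0,2],[0,0,0]],[[0,0,4],[0,0,0]],[[0,0,6],[0,0,0]],[[0,0,8],[0,0,0]],[[0,0,9],[0,0,0]],[[0,0,10],[0,0,0]],[[0,0,10],[0,0,0]]]'
```

```text
time_s: 9.95
tcp_pos: [0.5535, 0.137, 0.303]
ee_rot: [[0.0, -1.0, -0.0], [-1.0, -0.0, -0.0], [0.0, 0.0, -1.0]]
wrist_force: [0.3, 0.1, -2.3]
gripper_width: 0.181
gripper_force: 30.0
```

```bash
python3 -m pendant '[[[0,0,0.5],[0,0,0]],[[0,0,1],[0,0,0]],[[0,0,1.5],[0,0,0]],[[0,0,2],[0,0,0]],[[0,0,2],[0,0,0]]]'
```

```text
time_s: 10.45
tcp_pos: [0.5535, 0.137, 0.3011]
ee_rot: [[-0.0, -1.0, -0.0], [-1.0, 0.0, -0.0], [0.0, 0.0, -1.0]]
wrist_force: [-0.4, 0.6, -3.8]
gripper_width: 0.183
gripper_force: 30.0
```

```bash
python3 -m pendant '[[[0,0,0.5],[0,0,0]],[[0,0,1],[0,0,0]],[[0,0,1.5],[0,0,0]],[[0,0,1.5],[0,0,0]]]'
```

```text
time_s: 10.85
tcp_pos: [0.5535, 0.137, 0.2996]
ee_rot: [[-0.0, -1.0, -0.0], [-1.0, 0.0, -0.0], [0.0, 0.0, -1.0]]
wrist_force: [0.7, -0.2, -2.5]
gripper_width: 0.181
gripper_force: 30.0
```

```bash
python3 -m pendant '[[[0,0,0.5],[0,0,0]],[[0,0,1],[0,0,0]],[[0,0,1],[0,0,0]]]' | grep -E 'tcp|wrist'; python3 -c "
from station import r
print(r.sense()['moment'])"
```

```text
tcp_pos: [0.5535, 0.137, 0.2986]
wrist_force: [-0.4, 0.6, -2.5]
[ 0.0955094  -0.07360129 -0.02576394]
```

```bash
python3 -m pendant '[[[0,0,0.5],[0,0,0]],[[0,0,1],[0,0,0]],[[0,0,1],[0,0,0]]]' | grep -E 'tcp|wrist'; python3 -c "
from station import r
print(r.sense()['moment'])"
```

```text
tcp_pos: [0.5535, 0.137, 0.2975]
wrist_force: [-0.2, -0.3, -3.6]
[ 0.05486438 -0.05750839 -0.04621016]
```

```bash
python3 -m pendant '[[[0,0,0.5],[0,0,0]],[[0,0,1],[0,0,0]],[[0,0,1],[0,0,0]]]' | grep -E 'tcp|wrist'; python3 -c "
from station import r
print(r.sense()['moment'])"
```

```text
tcp_pos: [0.5535, 0.137, 0.2966]
wrist_force: [-0.4, 1.0, -3.0]
[ 0.09876708 -0.08159815  0.03206486]
```

```bash
python3 -m pendant '[[[0,0,0.5],[0,0,0]],[[0,0,1],[0,0,0]],[[0,0,1],[0,0,0]]]' | grep -E 'tcp|wrist'; python3 -c "
from station import r
print(r.sense()['moment'])"
```

```text
tcp_pos: [0.5536, 0.137, 0.2957]
wrist_force: [-0.4, 0.0, -2.2]
[ 0.03975133 -0.00814656  0.02194804]
```

```bash
python3 -m pendant '[[[0,0,0.5],[0,0,0]],[[0,0,1],[0,0,0]],[[0,0,1],[0,0,0]]]' | grep -E 'tcp|wrist'; python3 -c "
from station import r
print(r.sense()['moment'])"
```

```text
tcp_pos: [0.5537, 0.1369, 0.2955]
wrist_force: [-1.4, -0.4, 1.5]
[-0.08934706  0.42316533  0.04761157]
```

```bash
for i in 1 2 3; do python3 -m pendant '[[[0,0,0],[0,0,0]]]' | grep -E 'tcp'; python3 -c "
from station import r
s=r.sense();print(s['wrist_force'].round(2),s['moment'].round(3))"; done
```

```text
tcp_pos: [0.5537, 0.1369, 0.2954]
[-1.45 -0.95  2.49] [-0.079  0.418  0.05 ]
tcp_pos: [0.5537, 0.1369, 0.2954]
[-0.8  -1.45  2.74] [-0.108  0.467  0.081]
tcp_pos: [0.5537, 0.1369, 0.2954]
[-1.39 -2.03  5.16] [-0.263  0.533  0.049]
```

```bash
python3 -m pendant '[[[0,0,-1],[0,0,0]],[[0,0,-2],[0,0,0]],[[0,0,-2.2],[0,0,0]],[[0,0,-2.2],[0,0,0]],[[0,0,-2.2],[0,0,0]]]' | grep -E 'tcp|wrist'; python3 -c "
from station import r
print(r.sense()['moment'])"
```

```text
tcp_pos: [0.5535, 0.1371, 0.2962]
wrist_force: [-0.4, 0.2, -3.5]
[ 0.07042571 -0.00403315 -0.0110707 ]
```

```bash
python3 -m pendant '[[[0,0,-0.7],[0,0,0]],[[-1,0,-0.7],[0,0,0]],[[-3,0,-0.7],[0,0,0]],[[-5,0,-0.7],[0,0,0]],[[-7,0,-0.7],[0,0,0]],[[-9,0,-0.7],[0,0,0]],[[-11,0,-0.7],[0,0,0]],[[-12,0,-0.7],[0,0,0]],[[-12,0,-0.7],[0,0,0]]]' | grep -E 'tcp|wrist'; python3 -c "
from station import r
print(r.sense()['moment'])"
```

```text
tcp_pos: [0.5536, 0.1492, 0.2975]
wrist_force: [0.2, -0.2, -3.3]
[ 0.10863876 -0.03948502 -0.00634368]
```

```bash
python3 -m pendant '[[[-1,0,0.4],[0,0,0]],[[-3,0,0.4],[0,0,0]],[[-5,0,0.4],[0,0,0]],[[-7,0,0.4],[0,0,0]],[[-9,0,0.4],[0,0,0]],[[-10,0,0.4],[0,0,0]],[[-10,0,0.4],[0,0,0]]]' | grep -E 'tcp|wrist'; python3 -c "
from station import r
print(r.sense()['moment'])"
```

```text
tcp_pos: [0.5536, 0.1592, 0.2972]
wrist_force: [-0.2, -0.2, -2.3]
[ 0.09929744 -0.08510177  0.01615806]
```

```bash
python3 -m pendant '[[[-1,0,0],[0,0,0]],[[-3,0,0],[0,0,0]],[[-5,0,0],[0,0,0]],[[-7,0,0],[0,0,0]],[[-9,0,0],[0,0,0]],[[-10,0,0],[0,0,0]],[[-10,0,0],[0,0,0]]]' | grep -E 'tcp|wrist'; python3 -c "
from station import r
print(r.sense()['moment'])"
```

```text
tcp_pos: [0.5536, 0.1692, 0.2971]
wrist_force: [0.6, -0.3, -3.1]
[ 0.08521019 -0.01656001 -0.05947184]
```

```bash
python3 -m pendant '[[[-1,0,0],[0,0,0]],[[-2,0,0],[0,0,0]],[[-3,0,0],[0,0,0]],[[-4,0,0],[0,0,0]],[[-4,0,0],[0,0,0]]]' | grep -E 'tcp|wrist'; python3 -c "
from station import r
print(r.sense()['moment'])"
```

```text
tcp_pos: [0.5536, 0.1731, 0.2971]
wrist_force: [-0.8, -0.4, -3.3]
[ 0.12355775 -0.09366037 -0.0187938 ]
```

```bash
python3 -m pendant '[[[-0.5,0,0],[0,0,0]],[[-1,0,0],[0,0,0]],[[-1,0,0],[0,0,0]]]' | grep -E 'tcp|wrist'; python3 -c "
from station import r
print(r.sense()['moment'])"
```

```text
tcp_pos: [0.5536, 0.1741, 0.2972]
wrist_force: [0.5, -0.3, -2.0]
[ 0.07017628 -0.10590535  0.00706843]
```

```bash
python3 -m pendant '[[[-0.5,0,0],[0,0,0]],[[-1,0,0],[0,0,0]],[[-1,0,0],[0,0,0]]]' | grep -E 'tcp|wrist'; python3 -c "
from station import r
print(r.sense()['moment'])"
```

```text
tcp_pos: [0.5536, 0.1751, 0.2971]
wrist_force: [-0.1, 0.5, -2.8]
[ 0.09159162 -0.02068339  0.03357059]
```

```bash
python3 -m pendant '[[[-0.5,0,0],[0,0,0]],[[-1,0,0],[0,0,0]],[[-1,0,0],[0,0,0]]]' | grep -E 'tcp|wrist'; python3 -c "
from station import r
print(r.sense()['moment'])"
```

```text
tcp_pos: [0.5536, 0.1756, 0.2971]
wrist_force: [1.3, -3.0, -3.3]
[-0.66861271 -0.13824729  0.01963362]
```

```bash
python3 -m pendant '[[[-0.5,0,0],[0,0,0]],[[-1,0,0],[0,0,0]],[[-1,0,0],[0,0,0]]]' | grep -E 'tcp|wrist'; python3 -c "
from station import r
print(r.sense()['moment'])"
```

```text
tcp_pos: [0.5535, 0.1763, 0.2971]
wrist_force: [1.1, -4.8, -3.1]
[-1.68615816 -0.4081507   0.01647902]
```

Wall felt at y≈0.1755, so I'll back off to the middle of the notch and lower.

```bash
python3 -m pendant '[[[2,0,0],[0,0,0]],[[3.6,0,0],[0,0,0]],[[3.6,0,0],[0,0,0]],[[3.6,0,1],[0,0,0]],[[3.6,0,2.5],[0,0,0]],[[3.6,0,4],[0,0,0]],[[3.6,0,5],[0,0,0]],[[3.6,0,5],[0,0,0]]]' | grep -E 'tcp|wrist'; python3 -c "
from station import r
print(r.sense()['moment'])"
```

```text
tcp_pos: [0.5535, 0.1735, 0.2919]
wrist_force: [-0.1, 0.5, -2.6]
[ 0.0657156  -0.00233484 -0.00707891]
```

```bash
python3 -m pendant '[[[0,0,1],[0,0,0]],[[0,0,2],[0,0,0]],[[0,0,3],[0,0,0]],[[0,0,4],[0,0,0]],[[0,0,5],[0,0,0]],[[0,0,6],[0,0,0]],[[0,0,6],[0,0,0]]]' | grep -E 'tcp|wrist'; python3 -c "
from station import r
print(r.sense()['moment'])"
```

```text
tcp_pos: [0.5535, 0.1734, 0.286]
wrist_force: [0.1, 1.2, -2.5]
[ 0.03881156 -0.00268007 -0.01729077]
```

```bash
python3 -m pendant '[[[0,0,0.5],[0,0,0]],[[0,0,1],[0,0,0]],[[0,0,1.5],[0,0,0]],[[0,0,1.5],[0,0,0]]]' | grep -E 'tcp|wrist'
```

```text
tcp_pos: [0.5536, 0.1734, 0.2846]
wrist_force: [1.2, 0.6, -3.0]
```

```bash
python3 -m pendant '[[[0,0,0.5],[0,0,0]],[[0,0,1],[0,0,0]],[[0,0,1],[0,0,0]]]' | grep -E 'tcp|wrist'
```

```text
tcp_pos: [0.5536, 0.1734, 0.2837]
wrist_force: [-0.0, 0.2, -1.6]
```

```bash
python3 -m pendant '[[[0,0,0.4],[0,0,0]],[[0,0,0.8],[0,0,0]],[[0,0,0.8],[0,0,0]]]' | grep -E 'tcp|wrist'
```

```text
tcp_pos: [0.5537, 0.1734, 0.2836]
wrist_force: [-1.1, -0.3, 1.9]
```

```bash
python3 -m pendant '[[[0,0,0],[0,0,0]],[[0,0,0],[0,0,0]]]' | grep -E 'tcp|wrist'; python3 -m pendant '[[[0,0,-0.3],[0,0,0]],[[0,0,-0.3],[0,0,0]],[[0,0,-0.3],[0,0,0]],[[0,0,-0.3],[0,0,0]],[[0,0,-0.3],[0,0,0]],[[0,0,-0.3],[0,0,0]]]' 0.4; python3 -c "
from h import *
s=cap('scene');cv2.imwrite('pics/v6.png',cv2.resize(s['frame'][180:300,335:425],(450,600),interpolation=cv2.INTER_CUBIC)[:,:,::-1])"
```

```text
tcp_pos: [0.5537, 0.1734, 0.2835]
wrist_force: [-1.2, -0.4, 3.4]
time_s: 20.45
tcp_pos: [0.5536, 0.1734, 0.2831]
ee_rot: [[0.0, -1.0, -0.0], [-1.0, -0.0, -0.0], [0.0, 0.0, -1.0]]
wrist_force: [0.5, -0.6, 0.2]
gripper_width: 0.396
gripper_force: 0.0
```

View pics/v6.png

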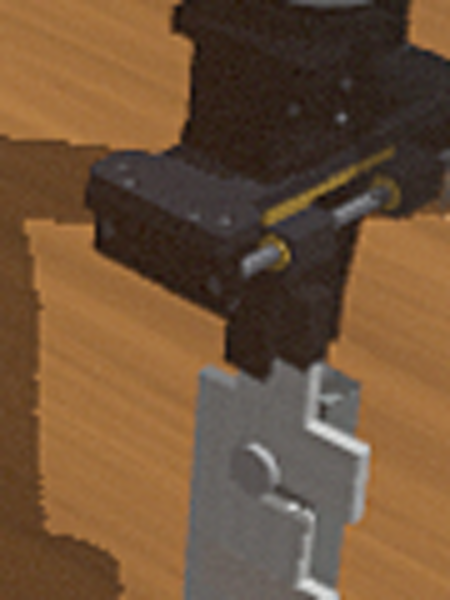

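The plate hangs upright with the pin at the slot's inner end, head at (255,470), and the fingers are open around the grip. I'll retreat straight up.

```bash
python3 -m pendant '[[[0,0,-5],[0,0,0]],[[0,0,-15],[0,0,0]],[[0,0,-30],[0,0,0]],[[0,0,-50],[0,0,0]],[[0,0,-75],[0,0,0]],[[0,0,-100],[0,0,0]],[[0,0,-120],[0,0,0]],[[0,0,-130],[0,0,0]],[[0,0,-130],[0,0,0]],[[0,0,-130],[0,0,0]]]' | grep -E 'tcp|wrist'; python3 -m pendant '[[[0,0,0],[0,0,0]],[[0,0,0],[0,0,0]],[[0,0,0],[0,0,0]],[[0,0,0],[0,0,0]],[[0,0,0],[0,0,0]],[[0,0,0],[0,0,0]]]' | grep -E 'time'; python3 -c "
from h import *
s=cap('scene');cv2.imwrite('pics/v7.png',cv2.resize(s['frame'][180:330,335:425],(360,600),interpolation=cv2.INTER_CUBIC)[:,:,::-1])"
```

```text
tcp_pos: [0.5533, 0.1734, 0.4124]
wrist_force: [-1.1, 0.0, -0.5]
time_s: 22.1
```

View pics/v7.png

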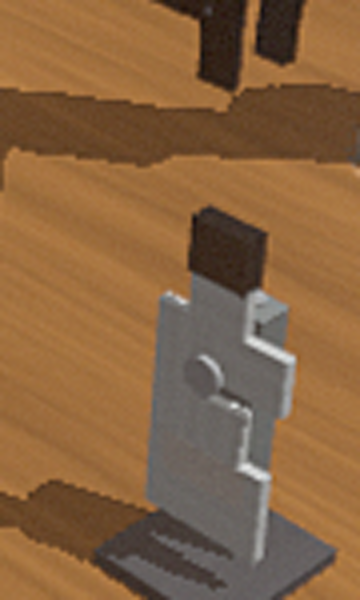

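The plate hangs plumb on the pin, head at (203,376), clear of the gripper.

```bash
python3 -c "
from station import r
print(r.finish_job())"
```

```text
the job is handed in; nothing more can be done
None
```

I hung the slotted plate on the stand's pin and let go; the last picture shows it plumb with the gripper clear, and I handed the job in at about 22 s (no verdict was returned).

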